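# Gauge the plate gap of a contact grill

### The job

Check the plate gap of the contact grill on the worktop: pick up the taper gauge by its upright grip, lay its blade flat on the ledge of the lower grill plate and slide it, still flat on that plate, squarely in between the two plates, near the middle of the open side, until it drags snugly under the upper one, without jacking the upper plate up by more than about 2 mm. Finish while still holding the gauge by its grip at that depth so that it can be read; do not let go, do not touch the grill with anything but the gauge, and leave the tub, the coffee press and the mug alone.

Things in the scene. Friction and masses are not known exactly. Their poses are not given: they have to be found in the camera images.
- gauge_grip (a point): taper gauge, loose, 0.14 kg, lying flat: centre of its upright black grip (60 mm long in x, 16 thick in y, 50 tall in z), 25 mm above the flat underside. x points along the blade to the tip, z up. Steel blade 20 mm wide from x = +30 to +150 mm; underside flat, level with the grip's; top slopes evenly from 2 mm thick at the tip to 11.6 mm at the grip.
- gauge_tip (a point): middle of the blade's tip edge, at the underside (150 mm ahead of the grip's centre in x, 25 mm below it); axes as gauge_grip.
- mouth (a point): fixed contact grill, 270 x 290 mm, 145 mm high, bar handle on top to 177 mm: middle of its open side, on the lower plate's flat top (80 mm above the worktop), right below the upper plate's front edge. x points straight into the gap, y along the open side, z up. The lower plate sticks out as a level ledge, 40 mm in -x from here. The gap runs 200 mm inwards and 135 mm to either side.
- upper_lip (a point): middle of the lower front edge of the upper plate, right above the mouth point; its height above the mouth point is the gap, 4.5 to 7.5 mm, differing each time. Axes as mouth.
- upper_plate: upper half of the grill (210 x 275 mm), origin on its flat underside, 95 mm behind upper_lip. It floats up off a stop against a spring: 3 N to start, 1.2 N more per mm. The blade meets only its own rub on the lower plate until as thick as the gap, then a sudden drag of roughly 3 to 6 N that grows slowly; each further 10 mm of travel lifts the plate 0.8 mm.
- tub: bystander: green plastic tub with plug adapters, 150 x 210 x 85 mm, origin under its centre.
- press: bystander: glass coffee press with a black lid and a plunger knob, 96 mm across, 173 mm tall, origin under its centre.
- mug: bystander: white mug, 76 mm across, 85 mm tall, origin under its centre.
Not all that is in view belongs to the job. There is more than one size of the part that bears gauge_grip; the job needs the middle-sized.

How it is judged:
On the way, in this order (a step that is already met when the one before it is completed fails the run):
1. the gauge is held in the fingers, clear of the worktop (height (world z) of gauge_tip above 0.02 m and height (world z) of gauge_grip above 0.045 m and contact force between the fingers and gauge above 2 N), for 0.2 s.
2. the held blade's tip is between the plates, 15 mm or more inside (x of gauge_tip in the frame of mouth above 0.015 m and z of gauge_tip in the frame of mouth above -0.003 m and z of gauge_tip in the frame of upper_lip below 0 m and contact force between the fingers and gauge above 2 N), for 0.2 s.
At the end, for the whole second after the job is handed in: gauge still held (grasp within 40 mm of grip centre), blade at rest between the plates, flat (0.1 rad), square (0.25 rad), within 60 mm of the middle, its tip under 2.5 mm above the lower plate, the upper plate pressing on it (over 1.5 N), upper plate under 3 mm from its start (contact force between gauge and upper_plate above 1.5 N and z of gauge_tip in the frame of mouth below 0.0025 m and distance of upper_plate from where it was at the start of the episode below 0.003 m and x of gauge_tip in the frame of mouth between 0.025 and 0.118 m and y of gauge_tip in the frame of mouth between -0.06 and 0.06 m and z of gauge_tip in the frame of upper_lip below 0 m and angle between the x axis of gauge_tip and the x axis of mouth, either way round below 0.25 rad and angle between gauge_tip's own z axis and vertical below 0.1 rad and contact force between the fingers and gauge above 2 N and distance between the grasp point and gauge_grip below 0.04 m and linear speed of gauge below 0.01 m/s); the arm keeps its last pose, push and grip.
It fails at once if the upper plate is jacked up by more than 5 mm (distance of upper_plate from where it was at the start of the episode above 0.005 m).
It fails at once if the robot itself pushes on the grill (contact force between any of the fingers, the arm and upper_plate above 2 N or contact force between any of the fingers, the arm and grill above 2 N).
It fails at once if the tub is disturbed (distance of tub from where it was at the start of the episode above 0.03 m).
It fails at once if the press is disturbed (distance of press from where it was at the start of the episode above 0.03 m).
It fails at once if the mug is disturbed (distance of mug from where it was at the start of the episode above 0.03 m).
It also fails if it takes over 58 s, if anything falls off the work surface, if the arm or the gripper's body presses on something with over 40 N, if the wrist force passes 120 N, or if a joint passes its speed limit or range.

### The arm

A 6-joint arm with a two-finger parallel gripper is mounted at the origin on the work surface. World frame = base frame: x ahead of the robot, y to its left, z up, the work surface at z = 0. Lengths are in m, angles in rad, forces in N, time in s.
With the tool pointing down it reaches from about 0.35 to 0.975 m from the base axis. Payload 4.9 kg.
Tool frame: the origin (TCP) lies between the finger pads; the fingertips stand 22 mm ahead of it and the grasp point (between the pads) lies 3 mm ahead of it; z points along the fingers, y is the line along which they close (so a half turn about z gives the same grasp; the last joint's range is limited). The gripper opens to 85 mm and grips with 20 to 120 N. Pads are 22 mm wide; open, the fingers measure 114 mm over their backs; the gripper's body (76 mm by 85 mm) begins 54 mm behind the grasp point. The pads swing forward as they close: fully open they stand 13 mm farther back than shut.
Start: joints at [1.162, 0.053, 1.613, -0, 1.476, -0.119], TCP at [0.179, 0.599, 0.253] pointing down, gripper open.
Joint ranges: [-3.01, 3.01], [-1.01, 2.22], [0.06, 2.58], [-1.02, 4.17], [0.09, 2.62], [-3.14, 3.14]. Speed limits (rad/s): [2.57, 2.57, 3.14, 3.14, 3.14, 3.14].

### API

Orientations are given as a unit quaternion [w, x, y, z].
In Python, from plant import state, grab_frame, get_calibration, job_done, recognise, regions_of gives the robot as it stands.
- The arm moves only by the tool apply_moves, never from a script. Its argument "targets" is a list of rows, each an object with "translation": the shift along the tool's x, y, z normalised to -1 to 1, where 1 is 100 mm, a list of three; "twist": the turn about the tool's z normalised to -1 to 1, where 1 is 0.1 rad; "hand": the opening, from 0 (shut) to 1 (fully open). A call has 1 to 8 rows; each row shifts and turns the commanded pose from where the row before left it, along the tool's axes as they then stand; what a row does not reach is not made up. A row lasts 1/10 s, in which the tool goes at most 50 mm and 8.59 degrees, less where a joint would pass 70% of its speed; a pose out of reach is approached as far as the arm can. A call with a number of a shift or a turn outside -1 to 1 is refused whole. A call with a gripper value outside its range is refused whole. The fingers move at their own pace and stop on an object; the grip force is fixed at half the most. Time passes only in rows, so rows that do not move let the fingers close. It gives the time, the measured TCP pose, the force, the opening and the grip force at its end, in the units of the state.
- state(): the state, without advancing time (a new reading comes with each control period).
- grab_frame(name): name is "side" or "top"; returns the picture (384x512x3 uint8, red, green, blue); there is no depth.
- get_calibration(name): a dict with "camera_matrix" (3x3 intrinsics, pixels), "pose" (4x4, takes a point from camera to world coordinates). Camera axes: x right, y up, looking along -z (the intrinsics and any distortion apply to the point x, -y, -z); pixel columns grow to the right and rows downward; lengths in m; the calibration is good to about 2 mm. A picture is of the moment at which its call begins. get_calibration takes no time and is no camera call.
- job_done(): hands the job in; it is judged then, once.
Trained networks look in the newest picture that a camera, given by its name, has taken for a name from the list of things; names that differ only in an ending like _2 or _b are one class to them, and where a whole thing is asked for, a point or a joint stands for the part that bears it (a point fixed in the world has none). Each returns a list of dicts, best first, with "score" (0 to 1); they miss things now and then, are a little off and sometimes report something else, mostly with a low value. They report only what shows in the picture. A call takes as long as a camera call. They do not tell look-alikes from the thing itself.
- recognise(camera, query): "point" ([x, y, z] in m, in world coordinates, good to about 4 mm: the middle of the surface that is visible of it).
- regions_of(camera, query): "pixels" (384x512 bool, what is visible of it).
The state is a dict: "time": time; "joint_pos": joint angles; "joint_vel": joint speeds; "joint_efforts": joint torques, N m; "tool_pos": TCP position; "tool_rot": TCP orientation; "contact_force": force on the tool from outside, world axes, zero at the start; "ft_torque": the same for the moment, N m; "gripper_width": opening from 0.0 (shut) to 1.0 (fully open); "grasp_force": force on a finger pad.
Only numpy, scipy, OpenCV 4.12 (cv2) and the standard library are available. Lean on these libraries where they do the work, as an engineer would, in place of code of your own. Each camera call takes 0.05 s, during which the arm holds its last target. There are 200 camera calls.

## Working session

There is one attempt and no reset: what is moved stays moved. The work goes in short steps, Python scripts to look and compute and a tool call to move; the robot and the scene stay as the last step left them, time stands still between calls to the robot, and variables do not carry over. Pictures are saved under pics/ and viewed, at most 10 in all, crops included, and the job is handed in when it is done.

Besides the shell and the picture viewer there is one more tool, called after "Emit:" as a command line: name --argument value ..., lists and objects as JSON in quotes. apply_moves: Moves the arm, as the interface text tells. Its arguments: {"type":"object","properties":{"targets":{"type":"array"}},"required":["targets"]}

```bash
mkdir -p pics; cat > h.py <<'E'
import numpy as np,cv2
from plant import *
def proj(c,P):
    k=get_calibration(c);K=np.array(k["camera_matrix"]);T=np.linalg.inv(np.array(k["pose"]))
    p=T[:3,:3]@np.array(P,float)+T[:3,3];u=K@[p[0],-p[1],-p[2]];return u[:2]/u[2]
def unproj(c,uv,z):
    k=get_calibration(c);K=np.array(k["camera_matrix"]);T=np.array(k["pose"])
    d=np.linalg.inv(K)@[uv[0],uv[1],1];d=T[:3,:3]@[d[0],-d[1],-d[2]];o=T[:3,3]
    return o+d*(z-o[2])/d[2]
E
python3 - <<'E'
from h import *
ims=[]
for c in("side","top"):
    im=grab_frame(c)[...,::-1].copy();cv2.imwrite(f"pics/{c}0.png",im)
    print(c,np.array(get_calibration(c)["pose"])[:3,3].round(3))
    for q in("gauge_grip","gauge_tip","mouth","upper_lip","tub","press","mug"):
        for r in recognise(c,q)[:5]: print(q,round(r["score"],2),np.round(r["point"],3),proj(c,r["point"]).round())
print({k:np.round(v,3) for k,v in state().items()})
E
```

```text
side [0.401 0.76  0.575]
gauge_grip 0.91 [ 0.361 -0.178  0.008] [314. 210.]
gauge_grip 0.9 [ 0.555 -0.219  0.009] [242. 196.]
gauge_grip 0.87 [ 0.74  -0.259  0.024] [179. 178.]
gauge_tip 0.97 [ 0.74  -0.261  0.025] [179. 177.]
gauge_tip 0.67 [ 0.554 -0.214  0.013] [242. 195.]
gauge_tip 0.54 [ 0.367 -0.179  0.011] [312. 209.]
mouth 0.87 [0.638 0.394 0.066] [112. 370.]
upper_lip 0.73 [0.535 0.318 0.139] [196. 301.]
tub 0.95 [ 0.274 -0.289  0.05 ] [349. 179.]
mug 0.97 [ 0.504 -0.427  0.052] [269. 151.]
top [ 0.419 -0.07   1.554]
gauge_grip 0.74 [ 0.547 -0.202  0.005] [303. 186.]
gauge_grip 0.61 [ 0.744 -0.321  0.01 ] [341. 124.]
gauge_grip 0.52 [ 0.389 -0.173  0.002] [294. 237.]
gauge_tip 0.73 [ 0.744 -0.317  0.012] [340. 124.]
gauge_tip 0.55 [ 0.545 -0.202  0.011] [304. 187.]
gauge_tip 0.52 [ 0.391 -0.174  0.012] [295. 236.]
mouth 0.58 [0.525 0.16  0.08 ] [184. 192.]
mouth 0.42 [ 0.503 -0.468  0.03 ] [390. 200.]
upper_lip 0.7 [0.546 0.283 0.136] [138. 183.]
tub 0.79 [ 0.274 -0.372  0.008] [358. 274.]
press 0.9 [ 0.759 -0.096  0.147] [270. 109.]
mug 0.75 [0.545 0.283 0.134] [139. 183.]
mug 0.61 [ 0.504 -0.467  0.03 ] [390. 200.]
{'time': np.float64(0.8), 'joint_pos': array([ 1.162,  0.053,  1.613, -0.   ,  1.476, -0.119]), 'joint_vel': array([-0.002, -0.002, -0.001, -0.001,  0.   ,  0.001]), 'joint_efforts': array([ 1.0000e-03, -3.9366e+01, -3.7044e+01, -0.0000e+00,  1.0000e-03,
       -0.0000e+00]), 'tool_pos': array([0.179, 0.599, 0.253]), 'tool_rot': array([ 0.   ,  0.144,  0.99 , -0.   ]), 'contact_force': array([-0.599, -0.423,  0.485]), 'ft_torque': array([-0.031, -0.009,  0.016]), 'grasp_force': np.float64(0.0), 'gripper_width': np.float64(1.001)}
```

View pics/top0.png

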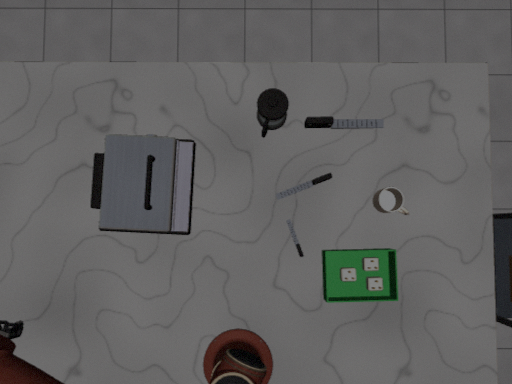

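View pics/side0.png

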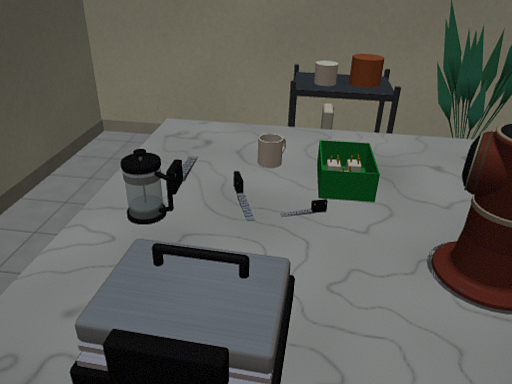

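Three gauges show in the top picture: large (345,123), middle (305,187) and small (295,238). The middle one, with its grip near (321,180) and tip near (277,196), should be the one. I'll check sizes and confirm in a crop.

```bash
python3 - <<'E'
from h import *
im=grab_frame("top")[...,::-1].copy()
a=cv2.resize(im[100:265,265:390],None,fx=4,fy=4,interpolation=cv2.INTER_CUBIC)[:600]
b=cv2.resize(im[125:240,150:200],None,fx=5,fy=5,interpolation=cv2.INTER_CUBIC)
o=np.zeros((600,760,3),np.uint8);o[:a.shape[0],:500]=a;o[:575,505:755]=b
o=np.clip(o.astype(float)*1.7,0,255).astype(np.uint8)
cv2.imwrite("pics/crop1.png",o)
g=cv2.cvtColor(im,cv2.COLOR_BGR2GRAY)
for r in regions_of("top","gauge_grip")[:4]:
    m=r["pixels"];ys,xs=np.nonzero(m);P=np.array([unproj("top",(x,y),.01)[:2] for x,y in zip(xs,ys)])
    c=P.mean(0);_,_,v=np.linalg.svd(P-c,full_matrices=False);t=(P-c)@v[0]
    dk=g[ys,xs]<45;d=P[dk].mean(0) if dk.any() else c
    print("G",round(r["score"],2),c.round(3),"len",np.ptp(t).round(3),"dir",v[0].round(3),"dark",d.round(3),dk.sum(),len(xs))
for r in regions_of("top","upper_plate")[:2]+regions_of("top","mouth")[:2]:
    ys,xs=np.nonzero(r["pixels"]);
    if len(xs): print("R",round(r["score"],2),len(xs),cv2.minAreaRect(np.c_[xs,ys].astype(np.float32)))
E
```

```text
G 0.89 [ 0.749 -0.321] len 0.244 dir [-0.012 -1.   ] dark [ 0.751 -0.251] 295 766
G 0.75 [ 0.549 -0.202] len 0.187 dir [-0.374  0.927] dark [ 0.571 -0.259] 104 392
G 0.66 [ 0.503 -0.469] len 0.119 dir [0.279 0.96 ] dark [ 0.506 -0.465] 13 696
G 0.48 [ 0.383 -0.174] len 0.117 dir [-0.934 -0.358] dark [ 0.35  -0.188] 39 145
R 0.88 7045 ((138.5303955078125, 182.4226531982422), (76.05264282226562, 94.86871337890625), 3.012787342071533)
R 0.17 1619 ((147.63929748535156, 183.29190063476562), (89.66124725341797, 98.80913543701172), 3.416588068008423)
R 0.67 1819 ((148.5399169921875, 183.6610565185547), (89.64212036132812, 99.87344360351562), 4.513988018035889)
```

View pics/crop1.png

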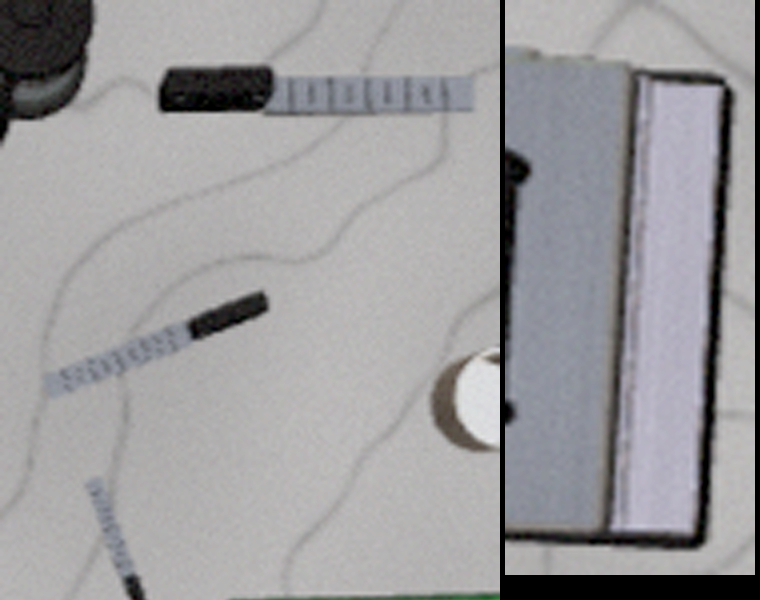

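The crop shows the middle gauge: grip crop (193–268, 300–330), tip (45,385), length ≈187 mm against the nominal 180, so it is the right one. The others measure 244 and 117 mm. The grill's ledge faces right (world −y), with its outer corners at crop (722,84) and (694,536).

```bash
python3 - <<'E'
from h import *
f=lambda x,y,s,ox,oy:((x+.5)/s-.5+ox,(y+.5)/s-.5+oy)
t=unproj("top",f(46,386,4,265,100),.001)[:2]
e=unproj("top",f(267,300,4,265,100),.05)[:2]
d=(t-e);print("tip",t.round(4),"end",e.round(4),"len",np.linalg.norm(d).round(4));d/=np.linalg.norm(d)
print("dir",d.round(3),"grip",(t-.15*d).round(4),(e+.03*d).round(4))
F=lambda x,y:f(x-505,y,5,150,125)
for n,a,b,z in(("ledge",(722,84),(694,536),.08),("lip top",(633,70),(607,530),.145),("white in",(650,82),(612,533),.08)):
    A,B=[unproj("top",F(*q),z)[:2] for q in(a,b)]
    w=B-A;L=np.linalg.norm(w);w/=L;n_=np.array([w[1],-w[0]]);n_*=np.sign(n_[1])
    print(n,A.round(4),B.round(4),L.round(3),"mid",((A+B)/2).round(4),"in",n_.round(3),np.arctan2(n_[1],n_[0]).round(3))
E
```

```text
tip [ 0.5166 -0.1169] end [ 0.5797 -0.2844] len 0.179
dir [-0.352  0.936] grip [ 0.5695 -0.2573] [ 0.5691 -0.2564]
ledge [0.6762 0.1357] [0.4049 0.1492] 0.272 mid [0.5406 0.1425] in [0.05  0.999] 1.521
lip top [0.6729 0.1779] [0.4088 0.189 ] 0.264 mid [0.5409 0.1835] in [0.042 0.999] 1.529
white in [0.6774 0.179 ] [0.4066 0.198 ] 0.271 mid [0.542  0.1885] in [0.07  0.998] 1.501
```

Consistent estimates: the grip is at about (0.569,−0.257) with blade yaw 1.93. The mouth is at about (0.5425,0.1825), with yaw 1.523 into the gap. I'll turn the tool first.

Emit:
apply_moves --targets '[{"translation": [0,0,0],"twist": 1,"hand": 1},{"translation": [0,0,0],"twist": 1,"hand": 1},{"translation": [0,0,0],"twist": 1,"hand": 1},{"translation": [0,0,0],"twist": 1,"hand": 1},{"translation": [0,0,0],"twist": 1,"hand": 1},{"translation": [0,0,0],"twist": 1,"hand": 1},{"translation": [0,0,0],"twist": 1,"hand": 1},{"translation": [0,0,0],"twist": 1,"hand": 1}]'

```text
time: 1.8
tool_pos: [0.1786, 0.5989, 0.2533]
tool_rot: [-0.0, 0.52, 0.854, -0.0]
contact_force: [0.7, 0.2, 0.6]
gripper_width: 1.003
grasp_force: 0.0
```

Emit:
apply_moves --targets '[{"translation": [0,0,0],"twist": 1,"hand": 1},{"translation": [0,0,0],"twist": 0.2,"hand": 1},{"translation": [0,0,0],"twist": 0,"hand": 1}]'

```text
time: 2.1
tool_pos: [0.1786, 0.5989, 0.2533]
tool_rot: [-0.0, 0.568, 0.823, -0.0]
contact_force: [-0.5, -1.6, -0.4]
gripper_width: 1.0
grasp_force: 0.0
```

```bash
cat > go.py <<'E'
import sys
from h import *
from scipy.spatial.transform import Rotation as R
def rel(p,yaw):
    s=state();q=np.array(s["tool_rot"]);M=R.from_quat(q[[1,2,3,0]]).as_matrix()
    y=np.arctan2(M[1,0],M[0,0])
    print("t",round(float(s["time"]),2),"pos",np.round(s["tool_pos"],4),"yaw",y.round(4),"tilt",np.arccos(-M[2,2]).round(4),"F",np.round(s["contact_force"],2),"grip",np.round(s["grasp_force"],1),np.round(s["gripper_width"],3))
    print("shift units",(M.T@(np.array(p)-s["tool_pos"])*10).round(4),"twist units",(-(yaw-y)*10).round(3))
if __name__=="__main__": a=list(map(float,sys.argv[1:])); rel(a[:3],a[3])
E
python3 go.py .569 -.257 .2 1.930
```

```text
t 2.1 pos [0.1786 0.5989 0.2533] yaw 1.9333 tilt 0.0 F [-0.46 -1.65 -0.43] grip 0.0 1.0
shift units [-9.3875  0.6156  0.5331] twist units 0.033
```

Emit:
apply_moves --targets '[{"translation": [-0.4,0.026,0],"twist": 0,"hand": 1},{"translation": [-0.4,0.026,0],"twist": 0,"hand": 1},{"translation": [-0.4,0.026,0],"twist": 0,"hand": 1},{"translation": [-0.4,0.026,0],"twist": 0,"hand": 1},{"translation": [-0.4,0.026,0],"twist": 0,"hand": 1},{"translation": [-0.4,0.026,0],"twist": 0,"hand": 1},{"translation": [-0.4,0.026,0],"twist": 0,"hand": 1},{"translation": [-0.4,0.026,0],"twist": 0,"hand": 1}]'

```text
time: 2.9
tool_pos: [0.3114, 0.3055, 0.2535]
tool_rot: [0.0, 0.568, 0.823, 0.0]
contact_force: [1.0, -0.2, 0.6]
gripper_width: 1.0
grasp_force: 0.0
```

Emit:
apply_moves --targets '[{"translation": [-0.4,0.026,0],"twist": 0,"hand": 1},{"translation": [-0.4,0.026,0],"twist": 0,"hand": 1},{"translation": [-0.4,0.026,0],"twist": 0,"hand": 1},{"translation": [-0.4,0.026,0],"twist": 0,"hand": 1},{"translation": [-0.4,0.026,0],"twist": 0,"hand": 1},{"translation": [-0.4,0.026,0],"twist": 0,"hand": 1},{"translation": [-0.4,0.026,0],"twist": 0,"hand": 1},{"translation": [-0.4,0.026,0],"twist": 0,"hand": 1}]'

```text
time: 3.7
tool_pos: [0.444, 0.0132, 0.2536]
tool_rot: [0.0, 0.568, 0.823, 0.0]
contact_force: [0.5, 1.5, 0.5]
gripper_width: 1.002
grasp_force: 0.0
```

Emit:
apply_moves --targets '[{"translation": [-0.4,0.026,0],"twist": 0,"hand": 1},{"translation": [-0.4,0.026,0],"twist": 0,"hand": 1},{"translation": [-0.4,0.026,0],"twist": 0,"hand": 1},{"translation": [-0.4,0.026,0],"twist": 0,"hand": 1},{"translation": [-0.4,0.026,0],"twist": 0,"hand": 1},{"translation": [-0.4,0.026,0],"twist": 0,"hand": 1},{"translation": [-0.4,0.026,0],"twist": 0,"hand": 1},{"translation": [0,0,0],"twist": 0,"hand": 1}]'

```text
time: 4.5
tool_pos: [0.5602, -0.2445, 0.2526]
tool_rot: [0.0, 0.57, 0.822, -0.0]
contact_force: [-0.0, 0.0, 0.4]
gripper_width: 1.001
grasp_force: 0.0
```

```bash
python3 go.py .569 -.257 .12 1.930
```

```text
t 4.5 pos [ 0.5602 -0.2445  0.2526] yaw 1.9295 tilt 0.001 F [-0.05  0.04  0.45] grip 0.0 1.001
shift units [-0.1473  0.0389  1.3262] twist units -0.005
```

Emit:
apply_moves --targets '[{"translation": [-0.15,0.04,0.35],"twist": 0,"hand": 1},{"translation": [0,0,0.4],"twist": 0,"hand": 1},{"translation": [0,0,0.4],"twist": 0,"hand": 1},{"translation": [0,0,0.2],"twist": 0,"hand": 1},{"translation": [0,0,0],"twist": 0,"hand": 1}]'

```text
time: 5.0
tool_pos: [0.5658, -0.2511, 0.1137]
tool_rot: [-0.004, 0.568, 0.823, -0.0]
contact_force: [-0.4, -0.1, -0.3]
gripper_width: 0.997
grasp_force: 0.0
```

```bash
python3 go.py .569 -.257 .033 1.930; python3 - <<'E'
from h import *
im=grab_frame("side")[...,::-1].copy()
for p in((.5691,-.257,.05),(.5166,-.1169,.001)):print(proj("side",p).round(1))
for s in (1,-1):
  for r in recognise("side","gauge_grip")[:3] if s==1 else []: print(round(r["score"],2),np.round(r["point"],3))
a=cv2.resize(im[110:235,180:310],None,fx=4.5,fy=4.5,interpolation=cv2.INTER_CUBIC)
cv2.imwrite("pics/crop2.png",np.clip(a*1.5,0,255).astype(np.uint8))
E
```

```text
t 5.0 pos [ 0.5658 -0.2511  0.1137] yaw 1.9332 tilt 0.0087 F [-0.4  -0.09 -0.31] grip 0.0 0.997
shift units [-0.0726  0.0133  0.8065] twist units 0.032
[239.  175.1]
[250.5 220. ]
0.85 [ 0.364 -0.181  0.009]
0.67 [ 0.743 -0.26   0.027]
```

View pics/crop2.png

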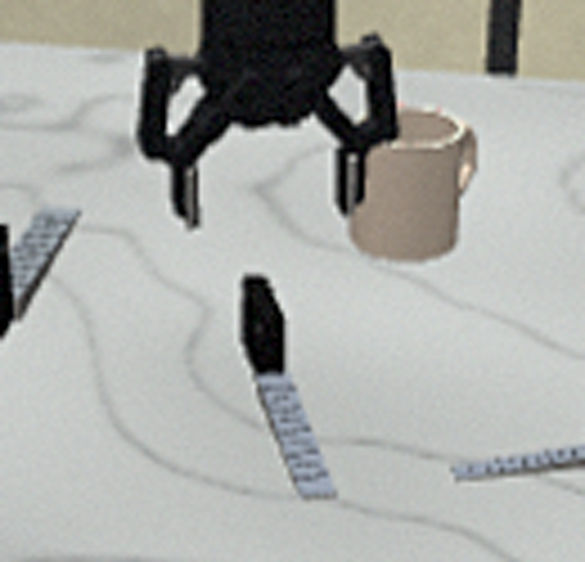

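The open fingers straddle the grip (crop 242–285, 275–375), and the predicted grip position agrees with the picture to about a pixel. I'll descend and grasp.

Emit:
apply_moves --targets '[{"translation": [-0.05,0.01,0],"twist": 0,"hand": 1},{"translation": [-0.02,0,0.2],"twist": 0,"hand": 1},{"translation": [0,0,0.2],"twist": 0,"hand": 1},{"translation": [0,0,0.2],"twist": 0,"hand": 1},{"translation": [0,0,0.15],"twist": 0,"hand": 1},{"translation": [0,0,0.0],"twist": 0,"hand": 1},{"translation": [0,0,0],"twist": 0,"hand": 1}]'

```text
time: 5.8
tool_pos: [0.5726, -0.2599, 0.0444]
tool_rot: [0.001, 0.569, 0.823, 0.0]
contact_force: [0.2, -0.1, 0.2]
gripper_width: 0.996
grasp_force: 0.0
```

```bash
python3 go.py .569 -.257 .033 1.930
```

```text
t 5.8 pos [ 0.5726 -0.2599  0.0444] yaw 1.9319 tilt 0.0015 F [ 0.23 -0.1   0.15] grip 0.0 0.996
shift units [ 0.0402 -0.0236  0.1138] twist units 0.019
```

Emit:
apply_moves --targets '[{"translation": [0.04,-0.02,0.11],"twist": 0,"hand": 1},{"translation": [0,0,0],"twist": 0,"hand": 1},{"translation": [0,0,0],"twist": 0,"hand": 0},{"translation": [0,0,0],"twist": 0,"hand": 0},{"translation": [0,0,0],"twist": 0,"hand": 0},{"translation": [0,0,0],"twist": 0,"hand": 0},{"translation": [0,0,0],"twist": 0,"hand": 0},{"translation": [0,0,0],"twist": 0,"hand": 0}]'

```text
time: 6.6
tool_pos: [0.5689, -0.2566, 0.0327]
tool_rot: [0.0, 0.569, 0.823, 0.0]
contact_force: [-0.6, 0.2, 0.9]
gripper_width: 0.181
grasp_force: 58.8
```

Emit:
apply_moves --targets '[{"translation": [0,0,0],"twist": 0,"hand": 0},{"translation": [0,0,0],"twist": 0,"hand": 0},{"translation": [0,0,0],"twist": 0,"hand": 0}]'

```text
time: 6.9
tool_pos: [0.5689, -0.2566, 0.0327]
tool_rot: [0.0, 0.569, 0.823, -0.0]
contact_force: [0.0, -1.0, 2.0]
gripper_width: 0.176
grasp_force: 58.8
```

```bash
python3 go.py .569 -.257 .16 1.523
```

```text
t 6.9 pos [ 0.5689 -0.2566  0.0327] yaw 1.9318 tilt 0.0007 F [ 0.05 -0.96  2.04] grip 58.8 0.176
shift units [-0.0045 -0.     -1.2735] twist units 4.088
```

Emit:
apply_moves --targets '[{"translation": [0,0,-0.2],"twist": 0,"hand": 0},{"translation": [0,0,-0.3],"twist": 0,"hand": 0},{"translation": [0,0,-0.4],"twist": 0,"hand": 0},{"translation": [0,0,-0.4],"twist": 0,"hand": 0},{"translation": [0,0,0],"twist": 1,"hand": 0},{"translation": [0,0,0],"twist": 1,"hand": 0},{"translation": [0,0,0],"twist": 1,"hand": 0},{"translation": [0,0,0],"twist": 1,"hand": 0}]'

```text
time: 7.7
tool_pos: [0.568, -0.256, 0.1612]
tool_rot: [-0.001, 0.722, 0.692, -0.0]
contact_force: [-0.9, -0.3, -2.6]
gripper_width: 0.177
grasp_force: 58.6
```

Emit:
apply_moves --targets '[{"translation": [0,0,0],"twist": 0.1,"hand": 0},{"translation": [0,0,0],"twist": 0,"hand": 0},{"translation": [0,0,0],"twist": 0,"hand": 0}]'

```text
time: 8.0
tool_pos: [0.5684, -0.2563, 0.1618]
tool_rot: [-0.0, 0.724, 0.69, -0.0]
contact_force: [-0.6, -0.7, -1.8]
gripper_width: 0.175
grasp_force: 58.6
```

```bash
python3 go.py .533 -.007 .16 1.523
```

```text
t 8.0 pos [ 0.5684 -0.2563  0.1618] yaw 1.5231 tilt 0.0009 F [-0.59 -0.65 -1.83] grip 58.6 0.175
shift units [ 2.4731 -0.4723  0.0195] twist units 0.001
```

Emit:
apply_moves --targets '[{"translation": [0.3,-0.06,0],"twist": 0,"hand": 0},{"translation": [0.35,-0.06,0],"twist": 0,"hand": 0},{"translation": [0.35,-0.07,0],"twist": 0,"hand": 0},{"translation": [0.35,-0.07,0],"twist": 0,"hand": 0},{"translation": [0.35,-0.07,0],"twist": 0,"hand": 0},{"translation": [0.35,-0.07,0],"twist": 0,"hand": 0},{"translation": [0.32,-0.07,0],"twist": 0,"hand": 0},{"translation": [0.1,0,0],"twist": 0,"hand": 0}]'

```text
time: 8.8
tool_pos: [0.5329, -0.0049, 0.1621]
tool_rot: [-0.0, 0.723, 0.691, 0.0]
contact_force: [-0.1, -0.6, -2.0]
gripper_width: 0.18
grasp_force: 58.7
```

Emit:
apply_moves --targets '[{"translation": [0,0,0],"twist": 0,"hand": 0},{"translation": [0,0,0],"twist": 0,"hand": 0},{"translation": [0,0,0],"twist": 0,"hand": 0}]'

```text
time: 9.1
tool_pos: [0.5341, -0.0086, 0.1624]
tool_rot: [0.0, 0.725, 0.689, -0.0]
contact_force: [-0.9, -0.6, -1.6]
gripper_width: 0.178
grasp_force: 58.7
```

```bash
python3 go.py .534 .0125 .16 1.523; python3 - <<'E'
from h import *
p=np.array(state()["tool_pos"]);d=np.array([.048,.999,0])
im=grab_frame("top")[...,::-1].copy()
t=p+.15*d;t[2]-=.031;print("pred tip px",proj("top",t).round(1),t.round(4), "mouth",proj("top",(.5425,.1825,.08)).round(1))
a=cv2.resize(im[140:240,150:290],None,fx=5,fy=5,interpolation=cv2.INTER_CUBIC)
cv2.imwrite("pics/crop3.png",np.clip(a*1.6,0,255).astype(np.uint8))
E
```

```text
t 9.1 pos [ 0.5341 -0.0086  0.1624] yaw 1.5207 tilt 0.0005 F [-0.9  -0.57 -1.56] grip 58.7 0.178
shift units [ 0.2104 -0.0116  0.0236] twist units -0.023
pred tip px [188.1 184.6] [0.5413 0.1413 0.1314] mouth [176.8 185.6]
```

View pics/crop3.png

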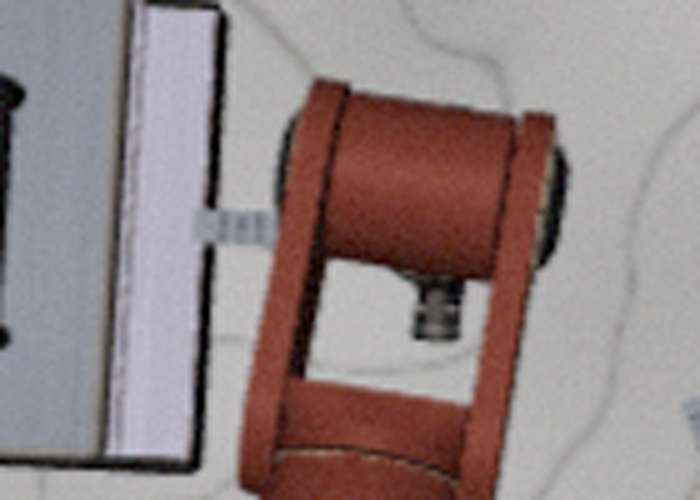

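The tip shows at crop (195,224), i.e. pixel (188.6,184.4), within half a pixel of the prediction; the blade looks square to the ledge. I'll advance over the ledge and lower.

Emit:
apply_moves --targets '[{"translation": [0.1,0,0],"twist": 0,"hand": 0},{"translation": [0.1,0,0.15],"twist": 0,"hand": 0},{"translation": [0,0,0.15],"twist": 0,"hand": 0},{"translation": [0,0,0.1],"twist": 0,"hand": 0},{"translation": [0,0,0.04],"twist": 0,"hand": 0},{"translation": [0,0,0],"twist": 0,"hand": 0},{"translation": [0,0,0],"twist": 0,"hand": 0},{"translation": [0,0,0],"twist": 0,"hand": 0}]'

```text
time: 9.95
tool_pos: [0.5354, 0.0124, 0.1191]
tool_rot: [0.001, 0.724, 0.69, 0.0]
contact_force: [0.8, 0.0, -1.8]
gripper_width: 0.176
grasp_force: 58.7
```

```bash
python3 go.py .534 .0125 .113 1.523
```

```text
t 9.95 pos [0.5354 0.0124 0.1191] yaw 1.5216 tilt 0.0014 F [ 0.77  0.02 -1.82] grip 58.7 0.176
shift units [ 0.0008 -0.0137  0.0607] twist units -0.014
```

Emit:
apply_moves --targets '[{"translation": [0,0,0.02],"twist": 0,"hand": 0},{"translation": [0,0,0.02],"twist": 0,"hand": 0},{"translation": [0,0,0],"twist": 0,"hand": 0},{"translation": [0,0,0],"twist": 0,"hand": 0}]'

```text
time: 10.35
tool_pos: [0.5347, 0.0125, 0.1142]
tool_rot: [-0.0, 0.724, 0.69, -0.0]
contact_force: [0.0, -0.2, -2.2]
gripper_width: 0.18
grasp_force: 58.7
```

Emit:
apply_moves --targets '[{"translation": [0,0,0.01],"twist": 0,"hand": 0},{"translation": [0,0,0],"twist": 0,"hand": 0},{"translation": [0,0,0],"twist": 0,"hand": 0}]'

```text
time: 10.65
tool_pos: [0.5347, 0.0126, 0.1133]
tool_rot: [-0.0, 0.724, 0.69, -0.0]
contact_force: [0.6, 0.0, -1.5]
gripper_width: 0.181
grasp_force: 58.7
```

Emit:
apply_moves --targets '[{"translation": [0,0,0.01],"twist": 0,"hand": 0},{"translation": [0,0,0],"twist": 0,"hand": 0},{"translation": [0,0,0],"twist": 0,"hand": 0}]'

```text
time: 10.95
tool_pos: [0.5349, 0.0125, 0.1124]
tool_rot: [0.0, 0.724, 0.69, 0.0]
contact_force: [0.3, 0.6, -2.0]
gripper_width: 0.176
grasp_force: 58.8
```

Emit:
apply_moves --targets '[{"translation": [0,0,0.007],"twist": 0,"hand": 0},{"translation": [0,0,0],"twist": 0,"hand": 0},{"translation": [0,0,0],"twist": 0,"hand": 0}]'

```text
time: 11.25
tool_pos: [0.535, 0.0124, 0.112]
tool_rot: [0.0, 0.724, 0.69, 0.0]
contact_force: [-0.0, -1.6, 0.7]
gripper_width: 0.18
grasp_force: 59.1
```

Emit:
apply_moves --targets '[{"translation": [0,0,0.005],"twist": 0,"hand": 0},{"translation": [0,0,0],"twist": 0,"hand": 0},{"translation": [0,0,0],"twist": 0,"hand": 0}]'

```text
time: 11.55
tool_pos: [0.5351, 0.0124, 0.1116]
tool_rot: [0.0, 0.724, 0.69, 0.0]
contact_force: [-1.4, -3.0, 3.6]
gripper_width: 0.178
grasp_force: 59.5
```

Contact with the ledge at TCP z ≈ 0.112. I'll ease off slightly and slide in.

Emit:
apply_moves --targets '[{"translation": [0,0,-0.003],"twist": 0,"hand": 0},{"translation": [0.05,0,0],"twist": 0,"hand": 0},{"translation": [0.05,0,0],"twist": 0,"hand": 0},{"translation": [0.05,0,0],"twist": 0,"hand": 0},{"translation": [0.05,0,0],"twist": 0,"hand": 0},{"translation": [0,0,0],"twist": 0,"hand": 0},{"translation": [0,0,0],"twist": 0,"hand": 0}]'

```text
time: 12.25
tool_pos: [0.536, 0.0335, 0.1115]
tool_rot: [-0.0, 0.724, 0.69, 0.001]
contact_force: [0.6, -0.1, 3.4]
gripper_width: 0.18
grasp_force: 59.4
```

Emit:
apply_moves --targets '[{"translation": [0.05,0,0],"twist": 0,"hand": 0},{"translation": [0.05,0,0],"twist": 0,"hand": 0},{"translation": [0.05,0,0],"twist": 0,"hand": 0},{"translation": [0,0,0],"twist": 0,"hand": 0},{"translation": [0,0,0],"twist": 0,"hand": 0}]'

```text
time: 12.75
tool_pos: [0.5369, 0.0475, 0.1119]
tool_rot: [0.0, 0.724, 0.69, 0.0]
contact_force: [0.6, -1.3, 4.4]
gripper_width: 0.18
grasp_force: 59.7
```

```bash
python3 go.py .5357 .0475 .112 1.523
```

```text
t 12.75 pos [0.5369 0.0475 0.1119] yaw 1.5218 tilt 0.001 F [ 0.58 -1.32  4.37] grip 59.7 0.18
shift units [-0.0007 -0.0119 -0.0014] twist units -0.012
```

Emit:
apply_moves --targets '[{"translation": [0.05,0,-0.002],"twist": 0,"hand": 0},{"translation": [0.05,0,0],"twist": 0,"hand": 0},{"translation": [0,0,0],"twist": 0,"hand": 0},{"translation": [0,0,0],"twist": 0,"hand": 0}]'

```text
time: 13.15
tool_pos: [0.5373, 0.0574, 0.112]
tool_rot: [0.0, 0.724, 0.69, 0.0]
contact_force: [0.8, -2.5, 5.4]
gripper_width: 0.179
grasp_force: 59.7
```

Emit:
apply_moves --targets '[{"translation": [0.04,0,0],"twist": 0,"hand": 0},{"translation": [0,0,0],"twist": 0,"hand": 0},{"translation": [0,0,0],"twist": 0,"hand": 0}]'

```text
time: 13.45
tool_pos: [0.5376, 0.0612, 0.1121]
tool_rot: [0.001, 0.724, 0.69, 0.0]
contact_force: [-0.2, -3.1, 6.8]
gripper_width: 0.181
grasp_force: 59.7
```

Emit:
apply_moves --targets '[{"translation": [0.04,0,0],"twist": 0,"hand": 0},{"translation": [0,0,0],"twist": 0,"hand": 0},{"translation": [0,0,0],"twist": 0,"hand": 0}]'

```text
time: 13.75
tool_pos: [0.5379, 0.0651, 0.1122]
tool_rot: [0.001, 0.724, 0.69, 0.0]
contact_force: [-0.2, -3.7, 6.3]
gripper_width: 0.181
grasp_force: 59.7
```

Emit:
apply_moves --targets '[{"translation": [0.04,0,0],"twist": 0,"hand": 0},{"translation": [0,0,0],"twist": 0,"hand": 0},{"translation": [0,0,0],"twist": 0,"hand": 0}]'

```text
time: 14.05
tool_pos: [0.5381, 0.0691, 0.1122]
tool_rot: [0.001, 0.724, 0.69, 0.0]
contact_force: [0.5, -3.3, 6.7]
gripper_width: 0.18
grasp_force: 59.8
```

Emit:
apply_moves --targets '[{"translation": [0,0,-0.004],"twist": 0,"hand": 0},{"translation": [0.02,0,0],"twist": 0,"hand": 0},{"translation": [0,0,0],"twist": 0,"hand": 0},{"translation": [0,0,0],"twist": 0,"hand": 0}]'

```text
time: 14.45
tool_pos: [0.5379, 0.0711, 0.1123]
tool_rot: [0.001, 0.724, 0.69, -0.0]
contact_force: [1.1, -4.4, 4.9]
gripper_width: 0.18
grasp_force: 59.6
```

Emit:
apply_moves --targets '[{"translation": [0,0,-0.003],"twist": 0,"hand": 0},{"translation": [0.02,0,0],"twist": 0,"hand": 0},{"translation": [0,0,0],"twist": 0,"hand": 0},{"translation": [0,0,0],"twist": 0,"hand": 0}]'

```text
time: 14.85
tool_pos: [0.5377, 0.0734, 0.1123]
tool_rot: [0.0, 0.724, 0.69, -0.0]
contact_force: [0.0, -4.2, 4.6]
gripper_width: 0.183
grasp_force: 59.6
```

Emit:
apply_moves --targets '[{"translation": [0,0,-0.005],"twist": 0,"hand": 0},{"translation": [0,0,0],"twist": 0,"hand": 0},{"translation": [0,0,0],"twist": 0,"hand": 0}]'

```text
time: 15.15
tool_pos: [0.5375, 0.0737, 0.1124]
tool_rot: [-0.0, 0.724, 0.69, -0.0]
contact_force: [1.3, -0.9, 1.2]
gripper_width: 0.178
grasp_force: 59.2
```

Emit:
apply_moves --targets '[{"translation": [0.02,0,0],"twist": 0,"hand": 0},{"translation": [0,0,0],"twist": 0,"hand": 0},{"translation": [0,0,0],"twist": 0,"hand": 0}]'

```text
time: 15.45
tool_pos: [0.5375, 0.0757, 0.1124]
tool_rot: [-0.0, 0.724, 0.69, -0.0]
contact_force: [0.1, -0.3, 1.4]
gripper_width: 0.182
grasp_force: 59.2
```

Emit:
apply_moves --targets '[{"translation": [0,0,-0.005],"twist": 0,"hand": 0},{"translation": [0.02,0,0],"twist": 0,"hand": 0},{"translation": [0,0,0],"twist": 0,"hand": 0},{"translation": [0,0,0],"twist": 0,"hand": 0}]'

```text
time: 15.85
tool_pos: [0.5375, 0.0777, 0.1127]
tool_rot: [-0.0, 0.724, 0.69, -0.0]
contact_force: [-0.4, 0.3, -2.2]
gripper_width: 0.179
grasp_force: 58.8
```

```bash
python3 go.py .538 .0775 .112 1.523; python3 -c "
from plant import state
print(state()['ft_torque'])"
```

```text
t 15.85 pos [0.5375 0.0777 0.1127] yaw 1.522 tilt 0.0012 F [-0.41  0.33 -2.2 ] grip 58.8 0.179
shift units [-0.0014  0.0054  0.0069] twist units -0.01
[-0.00914707  0.02643051 -0.0112018 ]
```

No plate contact yet; the drag was rub from pressing. I'll set a light press and continue.

Emit:
apply_moves --targets '[{"translation": [0,0,0.004],"twist": 0,"hand": 0},{"translation": [0.03,0,0],"twist": 0,"hand": 0},{"translation": [0,0,0],"twist": 0,"hand": 0},{"translation": [0,0,0],"twist": 0,"hand": 0}]'

```text
time: 16.25
tool_pos: [0.5381, 0.0806, 0.1129]
tool_rot: [-0.0, 0.724, 0.69, -0.0]
contact_force: [-0.6, 0.0, -0.8]
gripper_width: 0.178
grasp_force: 58.8
```

Emit:
apply_moves --targets '[{"translation": [0.03,0,0],"twist": 0,"hand": 0},{"translation": [0,0,0],"twist": 0,"hand": 0},{"translation": [0,0,0],"twist": 0,"hand": 0}]'

```text
time: 16.55
tool_pos: [0.5382, 0.0836, 0.1129]
tool_rot: [-0.0, 0.724, 0.69, -0.0]
contact_force: [-0.6, 0.9, -1.7]
gripper_width: 0.182
grasp_force: 58.8
```

Emit:
apply_moves --targets '[{"translation": [0.03,0,0],"twist": 0,"hand": 0},{"translation": [0,0,0],"twist": 0,"hand": 0},{"translation": [0,0,0],"twist": 0,"hand": 0}]'

```text
time: 16.85
tool_pos: [0.5384, 0.0865, 0.1129]
tool_rot: [0.0, 0.724, 0.69, 0.0]
contact_force: [0.4, -0.6, -2.0]
gripper_width: 0.182
grasp_force: 58.8
```

Emit:
apply_moves --targets '[{"translation": [0,0,0.006],"twist": 0,"hand": 0},{"translation": [0.03,0,0],"twist": 0,"hand": 0},{"translation": [0,0,0],"twist": 0,"hand": 0},{"translation": [0,0,0],"twist": 0,"hand": 0}]'

```text
time: 17.25
tool_pos: [0.5388, 0.0898, 0.1125]
tool_rot: [-0.0, 0.724, 0.69, 0.0]
contact_force: [0.1, 0.9, 0.1]
gripper_width: 0.178
grasp_force: 58.8
```

Emit:
apply_moves --targets '[{"translation": [0.03,0,0],"twist": 0,"hand": 0},{"translation": [0,0,0],"twist": 0,"hand": 0},{"translation": [0,0,0],"twist": 0,"hand": 0}]'

```text
time: 17.55
tool_pos: [0.5389, 0.0927, 0.1125]
tool_rot: [0.0, 0.724, 0.69, 0.0]
contact_force: [-0.3, 0.8, 0.9]
gripper_width: 0.184
grasp_force: 58.9
```

Emit:
apply_moves --targets '[{"translation": [0.03,0,0],"twist": 0,"hand": 0},{"translation": [0,0,0],"twist": 0,"hand": 0},{"translation": [0,0,0],"twist": 0,"hand": 0}]'

```text
time: 17.85
tool_pos: [0.539, 0.0956, 0.1125]
tool_rot: [0.0, 0.724, 0.69, 0.0]
contact_force: [0.2, -0.7, 1.3]
gripper_width: 0.183
grasp_force: 59.0
```

Emit:
apply_moves --targets '[{"translation": [0.02,0,0],"twist": 0,"hand": 0},{"translation": [0,0,0],"twist": 0,"hand": 0},{"translation": [0,0,0],"twist": 0,"hand": 0}]'

```text
time: 18.15
tool_pos: [0.5391, 0.0975, 0.1125]
tool_rot: [0.0, 0.724, 0.69, 0.0]
contact_force: [0.4, -1.2, 1.6]
gripper_width: 0.182
grasp_force: 59.1
```

Emit:
apply_moves --targets '[{"translation": [0.02,0,0],"twist": 0,"hand": 0},{"translation": [0,0,0],"twist": 0,"hand": 0},{"translation": [0,0,0],"twist": 0,"hand": 0}]'

```text
time: 18.45
tool_pos: [0.5392, 0.0995, 0.1125]
tool_rot: [0.0, 0.724, 0.69, 0.0]
contact_force: [-0.2, -2.4, 3.6]
gripper_width: 0.177
grasp_force: 59.2
```

Emit:
apply_moves --targets '[{"translation": [0.02,0,0],"twist": 0,"hand": 0},{"translation": [0,0,0],"twist": 0,"hand": 0},{"translation": [0,0,0],"twist": 0,"hand": 0}]'

```text
time: 18.75
tool_pos: [0.5393, 0.101, 0.1126]
tool_rot: [0.0, 0.724, 0.69, -0.0]
contact_force: [0.1, -5.4, 3.7]
gripper_width: 0.178
grasp_force: 59.4
```

Emit:
apply_moves --targets '[{"translation": [0.02,0,-0.002],"twist": 0,"hand": 0},{"translation": [0,0,0],"twist": 0,"hand": 0},{"translation": [0,0,0],"twist": 0,"hand": 0}]'

```text
time: 19.05
tool_pos: [0.5393, 0.1029, 0.1126]
tool_rot: [0.0, 0.724, 0.69, -0.0]
contact_force: [-0.1, -5.7, 3.9]
gripper_width: 0.179
grasp_force: 59.4
```

Emit:
apply_moves --targets '[{"translation": [0.02,0,-0.002],"twist": 0,"hand": 0},{"translation": [0,0,0],"twist": 0,"hand": 0},{"translation": [0,0,0],"twist": 0,"hand": 0}]'

```text
time: 19.35
tool_pos: [0.5393, 0.1048, 0.1126]
tool_rot: [0.0, 0.724, 0.69, -0.001]
contact_force: [0.4, -6.4, 2.3]
gripper_width: 0.178
grasp_force: 59.3
```

Emit:
apply_moves --targets '[{"translation": [0.02,0,-0.001],"twist": 0,"hand": 0},{"translation": [0,0,0],"twist": 0,"hand": 0},{"translation": [0,0,0],"twist": 0,"hand": 0},{"translation": [0,0,0],"twist": 0,"hand": 0},{"translation": [0,0,0],"twist": 0,"hand": 0}]'

```text
time: 19.85
tool_pos: [0.5393, 0.1067, 0.1126]
tool_rot: [0.0, 0.724, 0.69, -0.001]
contact_force: [0.3, -5.6, 2.9]
gripper_width: 0.181
grasp_force: 59.3
```

```bash
python3 go.py .5393 .107 .1126 1.523; python3 - <<'E'
from h import *
im=grab_frame("top")[...,::-1].copy()
a=cv2.resize(im[140:240,150:270],None,fx=5,fy=5,interpolation=cv2.INTER_CUBIC)
b=cv2.resize(grab_frame("side")[...,::-1],None,fx=.8,fy=.8)[:300,:]
cv2.imwrite("pics/crop4.png",np.clip(a*1.6,0,255).astype(np.uint8))
E
```

```text
t 19.85 pos [0.5393 0.1067 0.1126] yaw 1.5216 tilt 0.0014 F [ 0.25 -5.65  2.86] grip 59.3 0.181
shift units [ 0.0025 -0.0006  0.0001] twist units -0.014
```

View pics/crop4.png

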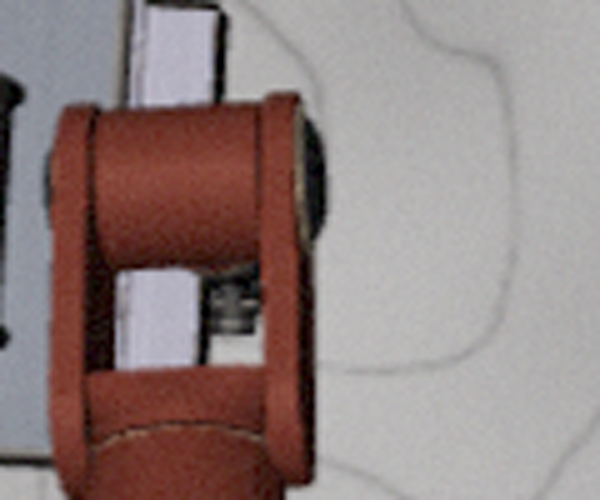

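The wrist hides the blade here, and the tool stays clear of the upper plate. I'll reduce the press to check that the drag is from the upper plate.

Emit:
apply_moves --targets '[{"translation": [0,0,-0.003],"twist": 0,"hand": 0},{"translation": [0.02,0,0],"twist": 0,"hand": 0},{"translation": [0,0,0],"twist": 0,"hand": 0},{"translation": [0,0,0],"twist": 0,"hand": 0}]'

```text
time: 20.35
tool_pos: [0.5393, 0.1088, 0.1126]
tool_rot: [0.0, 0.724, 0.69, -0.001]
contact_force: [0.7, -6.1, 2.6]
gripper_width: 0.179
grasp_force: 59.1
```

Emit:
apply_moves --targets '[{"translation": [0,0,-0.001],"twist": 0,"hand": 0},{"translation": [0.01,0,0],"twist": 0,"hand": 0},{"translation": [0,0,0],"twist": 0,"hand": 0},{"translation": [0,0,0],"twist": 0,"hand": 0}]'

```text
time: 20.75
tool_pos: [0.5392, 0.1096, 0.1126]
tool_rot: [0.0, 0.724, 0.69, -0.001]
contact_force: [0.5, -6.5, 2.1]
gripper_width: 0.178
grasp_force: 59.1
```

The drag grows while the press drops, so the upper plate is on the blade, about 9 mm past first touch (≈0.7 mm lift). Handing in.

```bash
python3 -c "
from plant import *
print(job_done())"
```

```text
the job is handed in; nothing more can be done
None
```

I handed the job in with the middle-sized gauge still held by its grip, flat and square between the plates near the middle of the open side. The drag is about 6 N and the upper plate is up by an estimated 0.7 mm, inferred from forces and travel because the wrist hid the blade; no verdict came back.

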